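Blow off the electrode disc, then hold the contact probe on its ringed spot

ROBOT

A 6-joint arm with a two-finger parallel gripper is mounted at the origin on the work surface. World frame = base frame: x ahead of the robot, y to its left, z up, the work surface at z = 0. Lengths are in mm, angles in degrees, forces in N, time in s.
With the tool pointing down it reaches from about 350 to 850 mm from the base axis. Payload 8.1 kg.
Tool frame: the origin (TCP) lies at the very end of the fingers, on their centre line; the grasp point (between the pads) lies 19 mm behind it (tcp_to_grasp is the distance from the TCP to the grasp point, in mm); z points along the fingers, x is the direction in which the jaws open and shut, and the axes are right-handed (so a half turn about z gives the same grasp; the last joint's range is limited). The gripper opens to 85 mm and grips with 20 to 120 N. Pads are 22 mm wide; open, the fingers measure 114 mm over their backs; the gripper's body (76 mm by 85 mm) begins 54 mm behind the grasp point. The pads swing forward as they close: fully open they stand 13 mm farther back than shut.
Start: joints at [60.768, 7.471, 85.268, -0, 87.261, -4.893], TCP at [247.263, 546.687, 231.292] pointing down, gripper open.
Joint ranges: [-169.43, 169.43], [-51.17, 129.36], [1.28, 143.12], [-76.62, 256.62], [0, 156.53], [-152.29, 152.29]. Speed limits (degrees/s): [136.94, 136.94, 159.86, 180, 180, 180].

INTERFACE

Orientations are given as [roll, pitch, yaw] about the fixed x, y, z axes, in that order (R = Rz(yaw) Ry(pitch) Rx(roll)).
In Python, from bench import * gives the robot as it stands. The module is installed in compiled form; this text tells all that it offers.
- The arm moves only by the tool apply_moves, never from a script. Its argument "targets" is text: rows parted by semicolons, each of 7 numbers parted by spaces: the turn, a rotation vector about the tool's x, y, z in rad, then the shift along the tool's x, y, z in cm, then the finger opening in cm, from 0 to 8.54. A call has exactly 5 rows; each row is the pose to reach, as a shift and turn from the pose commanded when the call began, along the tool's axes at that moment; what a row does not reach only later rows make up. A row lasts 1/10 s, in which the tool goes at most 50 mm and 8.59 degrees, less where a joint would pass 70% of its speed; a pose out of reach is approached as far as the arm can. A call with a gripper value outside its range is refused whole. The fingers move at their own pace and stop on an object; "force" is the grip in N (left out, the last holds). Time passes only in rows, so rows that repeat a pose let the fingers close, or fill a call up. It gives the time, the measured TCP pose, the force and the opening at its end, in the units of the state.
- sense(): the state, without advancing time (a new reading comes with each control period).
- snapshot(name): name is "side" or "top"; returns the picture (384x512x3 uint8, red, green, blue); there is no depth.
- camera_model(name): a dict with "fx", "fy", "cx", "cy" (pixels), "k1" (the pictures are not rectified: a ray, as slopes to the right and down, at radius r is drawn at 1 + k1 r^2 times it, then the intrinsics apply), "position" and "attitude" of the camera in the world. Camera axes: x right, y up, looking along -z (the intrinsics and any distortion apply to the point x, -y, -z); pixel columns grow to the right and rows downward; lengths in mm; the calibration is good to about 2 mm. A picture is of the moment at which its call begins. camera_model takes no time and is no camera call.
- hand_in(): hands the job in, once; it reports no verdict.
Trained networks look in the newest picture that a camera, given by its name, has taken for a name from the list of things; names that differ only in an ending like _2 or _b are one class to them, and where a whole thing is asked for, a point or a joint stands for the part that bears it (a point fixed in the world has none). Each returns a list of dicts, best first, with "confidence" (0 to 1); they miss things now and then, are a little off and sometimes report something else, mostly with a low value. They report only what shows in the picture. A call takes as long as a camera call.
- recognise(camera, query): "at" ([row, column] in pixels, amid what is visible of it).
- place_of(camera, query): "at" ([row, column] in pixels: a listed point, or the origin of a listed thing).
The state is a dict: "time": time; "joint_pos": joint angles; "qd": joint speeds; "joint_efforts": joint torques, N m; "tool_pos": TCP position; "tcp_rot": TCP orientation; "ft_force": force on the tool from outside, world axes, zero at the start; "wrist_torque": the same for the moment, N m; "finger_gap": finger opening in mm.
Only numpy, scipy, OpenCV 4.12 (cv2) and the standard library are available. Lean on these libraries where they do the work, as an engineer would, in place of code of your own. Each camera call takes 0.05 s, during which the arm holds its last target. There are 200 camera calls.

TASK

First blow the dust off the tilted white electrode disc: push the cap of the air-duster can all the way down with the fingers and let it spring back up. Then take the square-handled contact probe out of its block and set its sprung tip inside the small ringed mark on the disc, probe square to the disc's face, pressing gently so that the tip is pushed about halfway in; finish while still holding it there. Do not turn the disc or press hard on it, and leave the other things on the bench where they are.

Things in the scene. Friction and masses are not known exactly. Their poses are not given: they have to be found in the camera images.
- cap_top (a point): centre of the flat top of the duster can's sprung white cap, a disc 32 mm across and 16 mm tall; z up. Unpressed it is 174 mm above the bench. The can (aluminium, 53 mm across) is fixed in a 90 mm square foot. A thin grey straw runs from the cap along this frame's -y, towards the disc (look only). Gap of 8 mm under the cap.
- can: the whole air-duster can, upright, fixed; origin on the bench under its middle, z up.
- cap (a joint): how far the cap is pushed down (m): 0 up, 0.008 fully down. It moves straight down against a spring: 2.5 N to start, 6.5 N fully down; it springs back by itself.
- probe: contact probe, 90 to 150 g, upright in a grey block. Origin: centre of the handle's underside, resting on the block's top, 85 mm above the bench; z up the probe. Upward: black square handle 24 x 24 mm, 60 mm tall, flats facing x and y, a round button 6 mm thick on top. Downward: steel shaft 14 mm across, 55 mm long, then a brass tip 6 mm across, its round end 78 mm below the origin.
- probe_tip (a joint): how far the probe's tip is pushed in (m): 0 fully out, 0.012 fully in. Spring: 1.2 N to start, 6 N fully in (0.4 N per mm).
- tip_end (a point): the end of the probe's sprung brass tip, on the probe's axis, 78 mm below probe's origin when not pressed; z up along the probe. The probe's block is 56 x 56 mm, 85 mm tall, fixed, its 18 mm square hole right through: lift the probe 80 mm to clear it.
- disc: white plastic disc, 120 mm across, 14 mm thick, on a low fixed stand, face tilted 0.35 rad from level, low side roughly towards the robot. Origin: centre of the upper face, 75 mm above the bench; z: the face's outward normal. A black ring runs near its rim, a 26 mm metal disc sits at its centre. It turns stiffly about z (0.2 N m) and stands at any angle.
- spot (a point): the spot to touch: centre of the small black ring mark (16 mm across) on the disc's upper face, 34 mm from the disc's centre; z is the face's outward normal. An X mark on the other side of the disc is not the spot.
- brush: bystander: round wooden-handled brush standing in a second block just like the probe's; the round handle is 24 mm across and rises 45 mm above the block, with grey bristles 28 mm tall on it. Origin at the handle's underside, z up.
- cone: bystander: solid black rubber stopper, a cone 68 mm across at the top, 45 mm tall; origin under its centre, z up.
- jar: bystander: amber glass jar, 54 mm across, 75 mm tall; origin under its centre, z up.
- flask: bystander: closed white plastic flask with a narrow neck, 56 mm across, 75 mm tall; origin under its centre, z up.
- vial: bystander: small glass vial, 26 mm across, 45 mm tall; origin under its centre, z up.
- wrench: bystander: flat steel wrench 150 mm long lying on the bench; origin under its middle, x along it.
- weight: bystander: brass balance weight, 36 mm across, 40 mm tall; origin under its centre, z up.

How it is judged (in metres and radians):
On the way, in this order (a step that is already met when the one before it is completed fails the run):
1. the duster can's cap is pushed fully down by the fingers, the probe still in its block (value of joint cap above 0.0065 m and contact force between can and the fingers above 1 N and height (world z) of probe below 0.1 m), for 0.05 s.
2. the cap is up again (value of joint cap below 0.0015 m), for 0.1 s.
3. the probe is lifted out of its block (height (world z) of probe above 0.14 m and contact force between probe and the fingers above 2 N), for 0.1 s.
4. the probe's tip rests in the ringed mark, square and lightly pressed (distance between tip_end and spot below 0.0085 m and angle between the z axis of probe and the z axis of spot, either way round below 0.14 rad and contact force between probe and disc between 0.8 and 8 N and value of joint probe_tip between 0.0015 and 0.0105 m and contact force between probe and the fingers above 2 N and value of joint cap below 0.0015 m), for 0.3 s.
At the end, for the whole second after the job is handed in: The gripper holds the still probe with its tip's end within 8.5 mm of the mark's centre, axis within 8 degrees of the disc's normal, pressing with 0.8 to 8 N, tip pushed in 1.5 to 10.5 mm of 12; the cap is up and the mark within 8 mm of its start (all of step 4 and linear speed of probe below 0.02 m/s and distance of spot from where it was at the start of the episode below 0.008 m); the arm keeps its last pose, push and grip.
It fails at once if the probe or the robot presses the disc with more than 15 N (contact force between any of probe, the arm, the fingers and disc above 15 N).
It fails at once if the disc is turned: its mark moves more than 8 mm (distance of spot from where it was at the start of the episode above 0.008 m).
It fails at once if a bystander is moved more than 30 mm (distance of any of brush, cone, jar, flask, vial, wrench, weight from where it was at the start of the episode above 0.03 m).
It fails at once if an upright bystander is knocked over (angle between any of brush, cone, jar, flask, vial, weight's own z axis and vertical above 0.5 rad).
It also fails if it takes over 51 s, if anything falls off the work surface, if the arm or the gripper's body presses on something with over 40 N, if the wrist force passes 120 N, or if a joint passes its speed limit or range.

## Working session

There is one attempt and no reset: what is moved stays moved. The work goes in short steps, Python scripts to look and compute and a tool call to move; the robot and the scene stay as the last step left them, time stands still between calls to the robot, and variables do not carry over. Pictures are saved under pics/ and viewed, about 8 in all and at most 12, crops included, and the job is handed in when it is done.

Besides the shell and the picture viewer there is one more tool, called after "Call:" as name(argument=value, ...) on one line, values as JSON. apply_moves: Moves the arm, as the interface text tells. Its arguments: {"type":"object","properties":{"targets":{"type":"string"},"force":{"type":"number"}},"required":["targets"]}

```bash
mkdir -p pics; python3 - <<'E'
from bench import *
import cv2
print(sense())
for c in("side","top"):
    m=camera_model(c);print(m)
    im=snapshot(c);cv2.imwrite(f"pics/{c}0.png",cv2.resize(im[:,:,::-1],None,fx=1.5,fy=1.5))
    for q in["cap_top","can","probe","tip_end","disc","spot","brush","cone","jar","flask","vial","wrench","weight"]:
        print(c,q,[(round(d['confidence'],2),[round(float(x),1) for x in d['at']]) for d in place_of(c,q)][:3])
E
```

```text
{'time': 0.0, 'joint_pos': array([ 6.07680143e+01,  7.51831375e+00,  8.53304404e+01, -1.45130223e-03,
        8.72604348e+01, -4.89402236e+00]), 'qd': array([-0.01560309, -0.02493184, -0.07905554,  0.00034423,  0.09313367,
       -0.04377282]), 'joint_efforts': array([ 1.51939485e-04, -5.69410086e+01, -5.00547802e+01, -1.43525563e-04,
        1.50642759e-02, -1.50297575e-05]), 'tool_pos': array([246.99533601, 546.19195984, 230.1998779 ]), 'tcp_rot': array([-1.79992129e+02,  1.08914500e-01,  6.56621148e+01]), 'ft_force': array([0.07896141, 0.34491363, 0.79696626]), 'wrist_torque': array([-0.00242898, -0.05292812,  0.0445589 ]), 'finger_gap': 85.56253695448441}
{'fx': 413.88026599656, 'fy': 413.88026599656, 'cx': 263.54165204404796, 'cy': 184.01494941010793, 'k1': -0.031479161001952784, 'position': array([  86.65942286, -536.36267859,  698.85536948]), 'attitude': array([ 49.77764094,  -1.22557604, -43.44529282])}
side cap_top [(0.66, [125.9, 160.3])]
side can [(0.88, [181.3, 166.4])]
side probe [(0.63, [271.0, 355.2])]
side tip_end []
side disc [(0.65, [183.4, 226.5])]
side spot [(0.77
[... 401 characters left out ...]
57.78820074186854, 'cy': 191.4654060795235, 'k1': -0.03486517839179865, 'position': array([ 486.72789027,  -22.30273326, 1011.55629987]), 'attitude': array([  5.00554095,   0.67287151, -91.11198684])}
top cap_top [(0.5, [226.4, 147.0])]
top can [(0.78, [225.4, 167.9])]
top probe [(0.48, [192.4, 381.7])]
top tip_end [(0.66, [223.3, 166.3])]
top disc [(0.87, [203.3, 232.8])]
top spot [(0.76, [192.9, 220.8]), (0.68, [193.5, 380.8])]
top brush [(0.43, [226.7, 149.2]), (0.42, [216.6, 319.3])]
top cone [(0.92, [268.2, 287.3])]
top jar [(0.92, [137.2, 309.9])]
top flask [(0.87, [147.9, 361.7])]
top vial [(0.64, [263.7, 255.9])]
top wrench [(0.75, [281.1, 350.0])]
top weight [(0.51, [122.4, 234.3])]
```

View pics/side0.png

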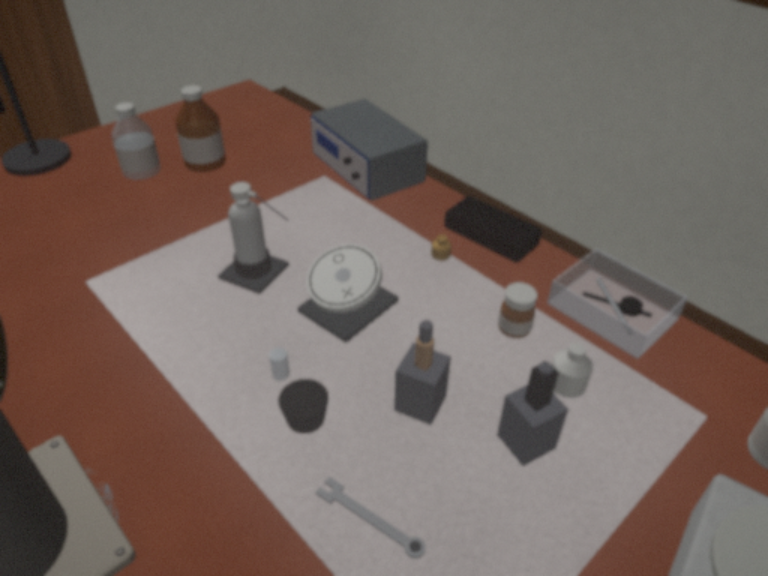

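View pics/top0.png

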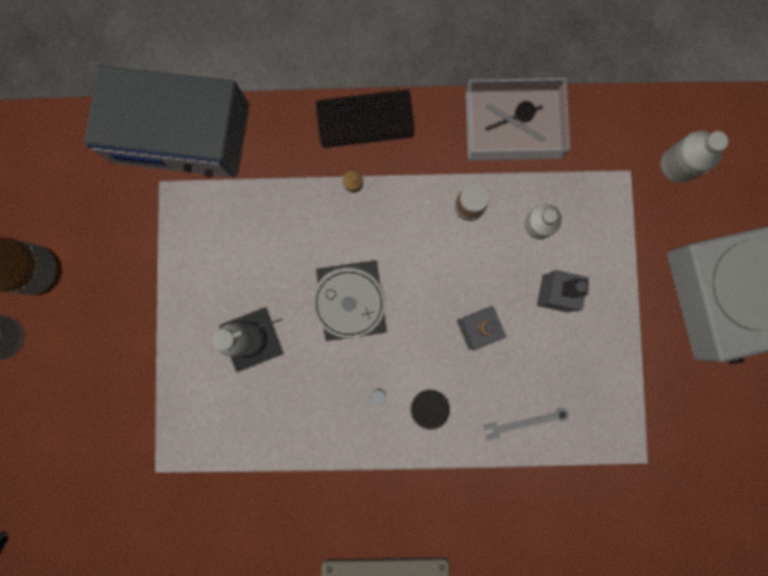

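Side view: ring mark ~(225,172), X ~(231,195), cap ~(160,125), probe ~(360,250). The top view agrees: ring at ~(220,196), probe handle ~(383,192). Next I triangulate and make enlarged crops.

```bash
cat >h.py <<'E'
from bench import *
import numpy as np, cv2
from scipy.spatial.transform import Rotation as R
from scipy.optimize import least_squares
def rot(a): return R.from_euler('xyz',a,degrees=True)
M={c:camera_model(c) for c in("side","top")}
def proj(c,P):
    m=M[c]; p=rot(m['attitude']).inv().apply(np.atleast_2d(P)-m['position'])
    s=np.c_[p[:,0]/-p[:,2],-p[:,1]/-p[:,2]]
    s=s*(1+m['k1']*(s**2).sum(1,keepdims=True))
    return np.c_[m['fy']*s[:,1]+m['cy'],m['fx']*s[:,0]+m['cx']]  # row,col
def tri(a,b):  # side rc, top rc
    f=lambda P:np.r_[proj("side",P)[0]-a,proj("top",P)[0]-b]
    r=least_squares(f,[500,0,80]); return r.x,np.abs(r.fun).max()
def onz(c,rc,z):
    r=least_squares(lambda p:proj(c,[p[0],p[1],z])[0]-rc,[500,0]); return r.x
E
python3 - <<'E'
from h import *
np.set_printoptions(precision=1,suppress=True)
D=dict(cap_top=([125.9,160.3],[226.4,147]),can=([181.3,166.4],[225.4,167.9]),probe=([271,355.2],[192.4,381.7]),disc=([183.4,226.5],[203.3,232.8]),spot=([171.5,225.9],[192.9,220.8]),brush=([242.2,282.1],[216.6,319.3]),cone=([280.7,209.2],[268.2,287.3]),jar=([216.9,342.4],[137.2,309.9]),flask=([255.5,377.8],[147.9,361.7]),vial=([247.6,186.3],[263.7,255.9]),weight=([169.6,291.1],[122.4,234.3]),wrench=([345.3,246.8],[281.1,350]))
for k,(a,b) in D.items(): print(k,*tri(a,b))
print("probe z85",onz("side",D['probe'][0],85),onz("top",D['probe'][1],85))
im={c:snapshot(c)[:,:,::-1] for c in M}
def crop(c,r,q,h=50): return cv2.resize(im[c][r-h:r+h,q-h:q+h],(400,300 if 0 else 400),interpolation=cv2.INTER_CUBIC)
def cr(c,r,q,h=37,w=50): return cv2.resize(im[c][r-h:r+h,q-w:q+w],(400,296),interpolation=cv2.INTER_CUBIC)
o=np.vstack([np.hstack([cr("side",265,358),cr("top",194,380)]),np.hstack([cr("side",192,228),cr("top",200,232)])])
o=cv2.convertScaleAbs(o,alpha=1.5);cv2.imwrite("pics/crops.png",o)
E
```

```text
cap_top [489.9 232.9 167.3] 1.2053992718649056
can [487.1 231.   -1.2] 1.1707509753900354
probe [ 556.2 -313.6   80.4] 1.6026329886714734
disc [540.9  49.3  75.2] 0.01673236447706472
spot [565.6  79.1  80. ] 0.6065423878285685
brush [ 506.  -164.6   74.5] 0.8968083630607566
cone [373.8 -88.4  -7.4] 1.1465946797137008
jar [ 723.5 -159.    -3.9] 1.2201204019013971
flask [ 685.6 -292.3    1.5] 0.7849869928004978
vial [384.7  -2.5  14.5] 0.6851053059521917
weight [765.5  48.3  -1.4] 0.10215306743049268
wrench [ 335.7 -250.5   -2.5] 0.41498619313233576
probe z85 [ 550.  -313.6] [ 559.6 -315.9]
```

View pics/crops.png

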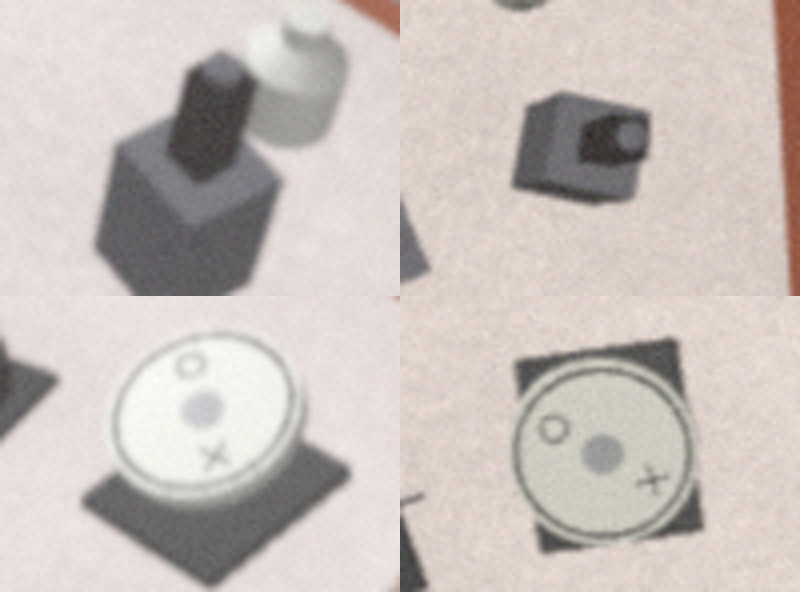

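```bash
cat >fit.py <<'E'
from h import *
np.set_printoptions(precision=2,suppress=True)
def s(r,q,L): return np.array([[r-37+(y-1.5)/4,q-50+(x-1.5)/4] for x,y in L])
# block
ps=s(265,358,[(117,147),(282,181),(195,228),(97,247),(224,62)])
pt=s(194,380,[(162,93),(250,110),(235,200),(148,185),(127,105),(113,185),(200,203),(230,132)])
c=lambda x,y,a,sx,sy,z:[x+28*(sx*np.cos(a)-sy*np.sin(a)),y+28*(sx*np.sin(a)+sy*np.cos(a)),z]
def fb(v,full=0):
    x,y,a,so,sc=v[0],v[1],v[2],v[3:5],v[5:7]
    C=lambda sx,sy,z:c(x,y,a,sx,sy,z)
    # world: top img up=+x,left=+y. side img: cam from -y,-x... assign left corner etc.
    T=[C(1,1,85),C(1,-1,85),C(-1,-1,85),C(-1,1,85),C(1,1,0),C(-1,1,0),C(-1,-1,0),[x,y,151]]
    S=[C(-1,1,85),C(1,-1,85),C(-1,-1,85),C(-1,1,0),[x,y,151]]
    a_=proj("side",S)+so-ps; a_[3]*=0   # base corner cut off in the crop
    b_=proj("top",T)+sc-pt
    return (a_,b_) if full else np.r_[a_.ravel(),b_.ravel(),np.r_[so,sc]*.5]
r=least_squares(fb,[556,-314,-.15,0,0,0,0]);v=r.x
print("block xy",v[:2],"yaw",np.degrees(v[2]),"offs",v[3:],*fb(v,1),sep="\n")
# disc
ds=s(192,228,[(202,113),(190,68),(215,160)]); dt=s(200,232,[(203,159),(153,133),(252,184)])
def fd(v,full=0):
    P=v[:3]; az,ph,tl=v[3:6]; so,sc=v[6:8],v[8:10]
    n=np.array([np.sin(tl)*np.cos(az),np.sin(tl)*np.sin(az),np.cos(tl)])
    e1=np.cross([0,0,1],n);e1/=np.linalg.norm(e1);e2=np.cross(n,e1)
    d=34*(np.cos(ph)*e1+np.sin(ph)*e2)
    Q=[P,P+d,P-d]
    if full: return P,P+d,n,proj("side",Q)+so-ds,proj("top",Q)+sc-dt
    return np.r_[(proj("side",Q)+so-ds).ravel(),(proj("top",Q)+sc-dt).ravel(),np.r_[so,sc]*.5,(tl-.35)*200,(P[2]-75)]
for a0 in(2.5,3.1,3.7):
    r=least_squares(fd,[541,49,75,a0,-2.2,.35,0,0,0,0]);
    print("disc",r.cost,r.x,np.degrees(r.x[3]),*fd(r.x,1),sep="\n")
# cap
f=lambda p:np.r_[proj("side",[p[0],p[1],174])[0]-[125.9,160.3],proj("top",[p[0],p[1],174])[0]-[226.4,147]]
r=least_squares(f,[490,233]);print("cap",r.x,r.fun)
st=[onz("top",q,5) for q in s(200,232,[(115,64),(277,42),(303,234),(141,256)])]
print("stand",st,[np.degrees(np.arctan2(*(st[j]-st[i])[::-1])) for i,j in((0,1),(1,2),(2,3),(3,0))])
E
python3 fit.py
```

```text
block xy
[ 559.14 -310.28]
yaw
-11.68306652934075
offs
[0.56 0.68 0.12 0.04]
[[-0.58 -0.6 ]
 [-0.92  0.71]
 [ 0.24 -0.35]
 [ 0.   -0.  ]
 [ 1.12  0.06]]
[[-0.38 -0.14]
 [-0.49  0.35]
 [-0.53  0.59]
 [-0.96 -0.26]
 [ 0.39 -0.33]
 [ 0.96 -0.2 ]
 [ 0.29 -1.22]
 [ 0.68  1.21]]
disc
0.16391070414958833
[544.32  49.43  75.     3.38  -3.89   0.35   0.07   0.48   0.37  -0.37]
193.56932240796948
[544.32  49.43  75.  ]
[559.72  78.68  82.97]
[-0.33 -0.08  0.94]
[[ 0.01  0.  ]
 [ 0.05  0.02]
 [-0.07 -0.14]]
[[-0.09  0.  ]
 [ 0.19  0.25]
 [-0.19 -0.16]]
disc
0.16391070414999692
[544.32  49.43  75.    -1.21   0.75   0.35   0.07   0.48   0.37  -0.37]
-69.09967744067251
[544.32  49.43  75.  ]
[559.72  78.68  82.97]
[ 0.12 -0.32  0.94]
[[ 0.01  0.  ]
 [ 0.05  0.02]
 [-0.07 -0.14]]
[[-0.09  0.  ]
 [ 0.19  0.25]
 [-0.19 -0.16]]
disc
0.1639107041494758
[544.32  49.43  75.     3.38  -3.89   0.35   0.07   0.48   0.37  -0.37]
193.56932853793322
[544.32  49.43  75.  ]
[559.72  78.68  82.97]
[-0.33 -0.08  0.94]
[[ 0.01  0.  ]
 [ 0.05  0.02]
 [-0.07 -0.14]]
[[-0.09  0.  ]
 [ 0.19  0.25]
 [-0.19 -0.16]]
cap [488.73 229.38] [-1.7  -1.24 -0.42  1.27]
stand [array([612.11, 113.74]), array([624.62,   5.3 ]), array([496.55,  -9.58]), array([484.12,  97.66])] [np.float64(-83.42046219066953), np.float64(-173.3720705755392), np.float64(96.61211531864268), np.float64(7.164605915229748)]
```

```bash
cat >plan.py <<'E'
import sys
from h import *
# usage: plan.py x y z roll pitch yaw : total shift/turn from now in the tool frame
t=np.array([float(a) for a in sys.argv[1:7]]); S=sense()
p,q=S['tool_pos'],rot(S['tcp_rot'])
rv=(q.inv()*rot(t[3:])).as_rotvec(); d=q.inv().apply(t[:3]-p)/10
print("t",S['time'],"tcp",p.round(1),S['tcp_rot'].round(1),"F",S['ft_force'].round(1),"gap",S['finger_gap'].round(1))
n=max(np.linalg.norm(d)/5,np.degrees(np.linalg.norm(rv))/8.59); print("rows",n)
print("total",rv.round(3),d.round(2))
f=min(1,4.8/n)
if f<1:
    q2=q*R.from_rotvec(rv*f); p2=p+q.apply(d*10*f); print("call1",(rv*f).round(3),(d*f).round(2))
    print("then",(rv*(1-f)).round(3),(q2.inv().apply(t[:3]-p2)/10).round(2))
E
python3 plan.py 488.5 231 215 180 0 25
```

```text
Traceback (most recent call last):
  File "plan.py", line 7, in <module>
    print("t",S['time'],"tcp",p.round(1),S['tcp_rot'].round(1),"F",S['ft_force'].round(1),"gap",S['finger_gap'].round(1))
                                                                                                ^^^^^^^^^^^^^^^^^^^^^
AttributeError: 'float' object has no attribute 'round'
```

```bash
sed -i "s/S\['finger_gap'\].round(1)/round(S['finger_gap'],1)/" plan.py; python3 plan.py 488.5 231 215 180 0 25
```

```text
t 1.5 tcp [247.3 546.7 231.3] [-180.     0.    65.7] F [ 0.3 -0.2 -0.5] gap 85.5
rows 7.952703741711529
total [0.   0.   0.71] [-18.82  34.99   1.63]
call1 [0.    0.    0.428] [-11.36  21.12   0.98]
then [0.    0.    0.281] [-1.03 15.72  0.65]
```

Call:
apply_moves(targets="0 0 0.428 -11.36 21.12 0.98 0;0 0 0.428 -11.36 21.12 0.98 0;0 0 0.428 -11.36 21.12 0.98 0;0 0 0.428 -11.36 21.12 0.98 0;0 0 0.428 -11.36 21.12 0.98 0", force=40)

```text
time: 2.0
tool_pos: [394.1, 354.0, 221.5]
tcp_rot: [180.0, -0.0, 41.1]
ft_force: [0.7, -0.0, -0.4]
finger_gap: 11.9
```

Call:
apply_moves(targets="0 0 0.281 -1.03 15.72 0.65 0;0 0 0.281 -1.03 15.72 0.65 0;0 0 0.281 -1.03 15.72 0.65 0;0 0 0.281 -1.03 15.72 0.65 0;0 0 0.281 -1.03 15.72 0.65 0")

```text
time: 2.5
tool_pos: [489.3, 229.6, 214.9]
tcp_rot: [-180.0, 0.0, 24.9]
ft_force: [-0.8, -0.0, 0.4]
finger_gap: 0.6
```

```bash
python3 plan.py 488.5 231 180 180 0 25; python3 - <<'E'
from h import *
ims=[]
for c,(r,q) in dict(side=(125,165),top=(225,150)).items():
    im=snapshot(c)[:,:,::-1].copy()
    print(c,proj(c,sense()['tool_pos']),[(round(d['confidence'],2),d['at']) for d in place_of(c,"cap_top")])
    h=50;ims.append(cv2.resize(im[r-h:r+h,q-h:q+h],(400,400),interpolation=cv2.INTER_CUBIC))
cv2.imwrite("pics/cap.png",cv2.convertScaleAbs(np.hstack(ims),alpha=1.5))
E
```

```text
t 2.5 tcp [489.3 229.6 214.9] [-180.     0.    24.9] F [-0.8 -0.   0.4] gap 0.6
rows 0.6983602878267802
total [-0.     0.    -0.002] [-0.01 -0.16  3.49]
side [[108.7011866  156.11619733]] [(0.57, [125.0, 159.6]), (0.44, [269.6, 354.5])]
top [[226.48953654 141.15054028]] [(0.66, [225.1, 146.7])]
```

View pics/cap.png

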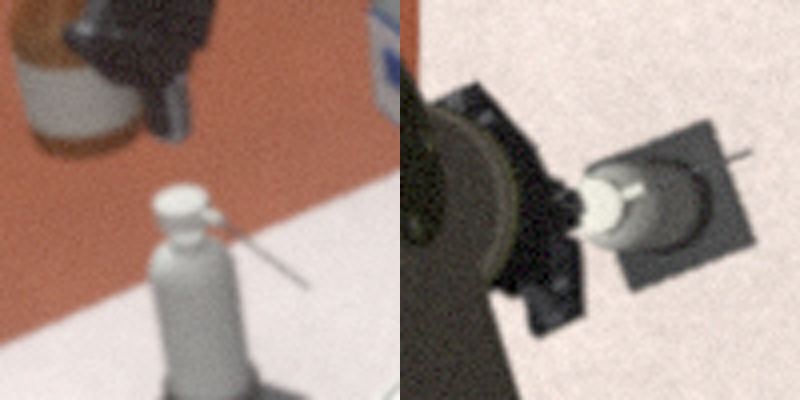

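Cap top ~(160,124.5) in side view, right under the closed fingertips at (159,109); alignment good within 3 mm. Pressing.

Call:
apply_moves(targets="0 0 0 0 -0.1 2.5 0;0 0 0 0 -0.1 3.9 0;0 0 0 0 -0.1 4.4 0;0 0 0 0 -0.1 4.8 0;0 0 0 0 -0.1 4.8 0")

```text
time: 3.2
tool_pos: [487.6, 232.5, 167.4]
tcp_rot: [-180.0, 0.0, 25.1]
ft_force: [-5.7, 0.2, 5.7]
finger_gap: 0.0
```

```bash
python3 plan.py 488.5 231 165 180 0 25
```

```text
t 3.2 tcp [487.6 232.5 167.4] [-180.     0.    25.1] F [-5.7  0.2  5.7] gap 0.0
rows 0.05945298604101522
total [-0.001  0.001  0.002] [0.02 0.18 0.24]
```

Call:
apply_moves(targets="0 0 0 0 0 0.1 0;0 0 0 0 0 0.2 0;0 0 0 0 0 0.25 0;0 0 0 0 0 0.25 0;0 0 0 0 0 0.25 0")

```text
time: 3.7
tool_pos: [488.2, 232.4, 166.0]
tcp_rot: [-180.0, -0.1, 25.1]
ft_force: [-4.8, -0.6, 7.7]
finger_gap: 0.2
```

Call:
apply_moves(targets="0 0 0 0 0 0.2 0;0 0 0 0 0 0.2 0;0 0 0 0 0 0.2 0;0 0 0 0 0 0.2 0;0 0 0 0 0 0.2 0")

```text
time: 4.2
tool_pos: [488.3, 232.5, 165.9]
tcp_rot: [-180.0, -0.1, 25.1]
ft_force: [-11.6, -2.0, 18.9]
finger_gap: -0.3
```

Call:
apply_moves(targets="0 0 0 0 0 -2 0;0 0 0 0 0 -6 0;0 0 0 0 0 -9 8;0 0 0 0 0 -9 8;0 0 0 0 0 -9 8")

```text
time: 4.7
tool_pos: [488.8, 232.2, 253.8]
tcp_rot: [180.0, -0.2, 25.0]
ft_force: [-0.6, 0.6, -0.7]
finger_gap: 43.5
```

```bash
python3 plan.py 559 -311 255 180 0 -11.7; python3 - <<'E'
from h import *
# can it be confirmed the cap is up, and refine probe
for c in M:
    snapshot(c)
    for q in("cap_top","probe","spot"): print(c,q,[(round(d['confidence'],2),np.round(d['at'],1)) for d in place_of(c,q)][:2])
E
```

```text
t 4.7 tcp [488.8 232.2 253.8] [180.   -0.2  25. ] F [-0.6  0.6 -0.7] gap 43.5
rows 10.953526137188323
total [-0.    -0.003  0.641] [-16.64  52.18  -0.14]
call1 [-0.    -0.001  0.281] [-7.29 22.87 -0.06]
then [-0.    -0.002  0.36 ] [-0.85 30.76 -0.06]
side cap_top [(0.5, array([122.4, 156.1]))]
side probe [(0.97, array([270.6, 352.5]))]
side spot [(0.59, array([170.2, 224.3]))]
top cap_top [(0.75, array([224.3, 147.5]))]
top probe [(0.62, array([191.2, 379.8]))]
top spot [(0.7, array([192.6, 219.2]))]
```

Cap bottomed out (force rose to 19 N with no further travel) and released. Travelling to the probe.

Call:
apply_moves(targets="0 0 0.281 -7.29 22.87 -0.06 8.5;0 0 0.281 -7.29 22.87 -0.06 8.5;0 0 0.281 -7.29 22.87 -0.06 8.5;0 0 0.281 -7.29 22.87 -0.06 8.5;0 0 0.281 -7.29 22.87 -0.06 8.5")

```text
time: 5.6
tool_pos: [518.7, -8.7, 253.0]
tcp_rot: [180.0, 0.0, 8.9]
ft_force: [0.9, 1.0, -0.0]
finger_gap: 85.1
```

Call:
apply_moves(targets="0 0 0.36 -0.85 30.76 -0.06 8.5;0 0 0.36 -0.85 30.76 -0.06 8.5;0 0 0.36 -0.85 30.76 -0.06 8.5;0 0 0.36 -0.85 30.76 -0.06 8.5;0 0 0.36 -0.85 30.76 -0.06 8.5")

```text
time: 6.1
tool_pos: [550.7, -256.2, 253.3]
tcp_rot: [-180.0, 0.0, -11.7]
ft_force: [0.7, 0.1, -0.0]
finger_gap: 85.5
```

```bash
python3 plan.py 559 -311 185 180 0 -11.7
```

```text
t 6.1 tcp [ 550.7 -256.2  253.3] [-180.     0.   -11.7] F [ 0.7  0.1 -0. ] gap 85.5
rows 1.7594617197556264
total [-0.  0. -0.] [1.93 5.2  6.83]
```

Call:
apply_moves(targets="0 0 0 1.93 5.2 3 8.5;0 0 0 1.93 5.2 3 8.5;0 0 0 1.93 5.2 6.8 8.5;0 0 0 1.93 5.2 6.8 8.5;0 0 0 1.93 5.2 6.8 8.5")

```text
time: 6.6
tool_pos: [558.5, -307.8, 184.8]
tcp_rot: [-179.9, 0.2, -11.7]
ft_force: [0.2, -0.1, 0.8]
finger_gap: 85.1
```

```bash
python3 - <<'E'
from h import *
S=sense();p=S['tool_pos'];q=rot(S['tcp_rot']);print(p,S['tcp_rot'])
ims=[]
for c,(r,w) in dict(side=(245,355),top=(194,390)).items():
    im=snapshot(c)[:,:,::-1].copy()
    print(c,"tcp",proj(c,p),"tcp at z151",proj(c,[p[0],p[1],151]), [(round(d['confidence'],2),d['at']) for d in place_of(c,"probe")])
    h=50;o=cv2.resize(im[r-h:r+h,w-h:w+h],(400,400),interpolation=cv2.INTER_CUBIC);o=cv2.convertScaleAbs(o,alpha=1.6)
    for P in([p[0],p[1],151],[p[0],p[1],85]):
        a=(proj(c,P)[0]-[r-h,w-h])*4+1.5; cv2.circle(o,(int(a[1]),int(a[0])),3,(0,0,255),-1)
    ims.append(o)
cv2.imwrite("pics/pr.png",np.hstack(ims))
E
```

```text
[ 558.5060605  -307.80098048  184.78930191] [-1.79922225e+02  1.67690343e-01 -1.16578295e+01]
side tcp [[229.89396162 365.10855736]] tcp at z151 [[243.09286579 361.65528503]] [(0.79, [268.2, 354.9])]
top tcp [[189.09889449 392.26398522]] tcp at z151 [[190.48794093 387.22197224]] [(0.52, [193.3, 380.8])]
```

View pics/pr.png

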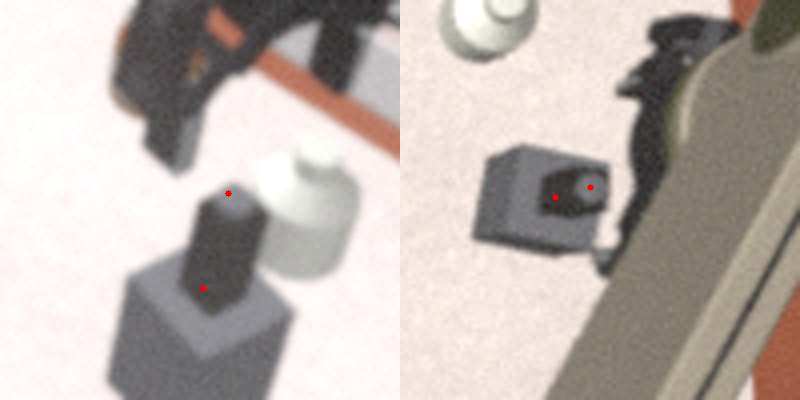

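Side dot vs button differs by (+2.5,+1.7) px, the same bias I saw with the fingers at the can; top agrees within 1 px. Descending.

Call:
apply_moves(targets="0 0 0 0.15 0.15 4 8.5;0 0 0 0.15 0.15 6 8.5;0 0 0 0.15 0.15 8 8.5;0 0 0 0.15 0.15 8 8.5;0 0 0 0.15 0.15 8 8.5")

```text
time: 7.3
tool_pos: [560.9, -310.8, 106.9]
tcp_rot: [180.0, -0.1, -11.7]
ft_force: [0.8, -0.2, 0.1]
finger_gap: 84.7
```

Call:
apply_moves(targets="0 0 0 0 0 0 0.5;0 0 0 0 0 0 0.5;0 0 0 0 0 0 0.5;0 0 0 0 0 0 0.5;0 0 0 0 0 0 0.5", force=60)

```text
time: 7.8
tool_pos: [560.7, -310.9, 106.2]
tcp_rot: [180.0, -0.0, -11.7]
ft_force: [0.3, 0.5, 4.0]
finger_gap: 23.5
```

Call:
apply_moves(targets="0 0 0 0 0 0 0.5;0 0 0 0 0 0 0.5;0 0 0 0 0 0 0.5;0 0 0 0 0 0 0.5;0 0 0 0 0 0 0.5")

```text
time: 8.3
tool_pos: [560.7, -310.9, 106.2]
tcp_rot: [180.0, -0.0, -11.7]
ft_force: [-1.0, 1.1, 6.0]
finger_gap: 23.4
```

Call:
apply_moves(targets="0 0 0 0 0 -1 0.5;0 0 0 0 0 -3 0.5;0 0 0 0 0 -6 0.5;0 0 0 0 0 -9 0.5;0 0 0 0 0 -12 0.5")

```text
time: 8.8
tool_pos: [560.0, -310.5, 226.5]
tcp_rot: [-180.0, 0.1, -11.7]
ft_force: [0.9, -0.3, -1.5]
finger_gap: 23.1
```

Call:
apply_moves(targets="0 0 0 0 0 -1 0.5;0 0 0 0 0 -1 0.5;0 0 0 0 0 -1 0.5;0 0 0 0 0 -1 0.5;0 0 0 0 0 -1 0.5")

```text
time: 9.3
tool_pos: [559.6, -310.2, 233.3]
tcp_rot: [-179.9, 0.2, -11.7]
ft_force: [-0.8, -0.3, -1.7]
finger_gap: 23.3
```

```bash
cat >look.py <<'E'
import sys
from h import *
# look.py name L dy [spot]: draws expected probe points (tool frame) in both views
L,dy=float(sys.argv[2]),float(sys.argv[3])
S=sense();p=S['tool_pos'];q=rot(S['tcp_rot']);print(p.round(1),S['tcp_rot'].round(2),S['ft_force'].round(1),S['wrist_torque'].round(2),S['finger_gap'])
pts=[p+q.apply([0,dy,z]) for z in(L,L+55,L+78)]; spot=np.array([560,79,82.8])
print(np.round(pts,1)); ims=[]
for c in M:
    im=snapshot(c)[:,:,::-1].copy(); a=proj(c,pts); r,w=a[-1].astype(int); h=45
    r=min(max(r,h),384-h);w=min(max(w,h),512-h)
    print(c,a.round(1).tolist(),[(q_,round(d['confidence'],2),np.round(d['at'],1)) for q_ in("tip_end","spot","probe") for d in place_of(c,q_)[:2]])
    o=cv2.resize(im[r-h:r+h,w-h:w+h],(400,400),interpolation=cv2.INTER_CUBIC);o=cv2.convertScaleAbs(o,alpha=1.6)
    k=400/(2*h)
    for A in proj(c,pts): 
        u=(A-[r-h,w-h]+.5)*k-.5; cv2.circle(o,(int(u[1]),int(u[0])),2,(0,0,255),-1)
    print("crop origin",r-h,w-h,"scale",k); ims.append(o)
cv2.imwrite(f"pics/{sys.argv[1]}.png",np.hstack(ims))
E
python3 look.py lift 21.2 0
```

```text
[ 559.6 -310.2  233.3] [-179.93    0.18  -11.68] [-0.8 -0.3 -1.7] [-0.01 -0.03 -0.02] 23.27510901773983
[[ 559.5 -310.1  212.1]
 [ 559.4 -310.   157.1]
 [ 559.3 -310.   134.1]]
side [[219.1, 369.6], [241.2, 363.6], [249.9, 361.3]] [('tip_end', 0.38, array([250.1, 360.7])), ('spot', 0.58, array([172.2, 224.8])), ('probe', 0.96, array([219.3, 365.6]))]
crop origin 204 316 scale 4.444444444444445
top [[187.4, 397.7], [189.8, 389.1], [190.8, 385.8]] [('spot', 0.79, array([193.3, 216.6])), ('probe', 0.67, array([188.2, 402.2]))]
crop origin 145 340 scale 4.444444444444445
```

View pics/lift.png

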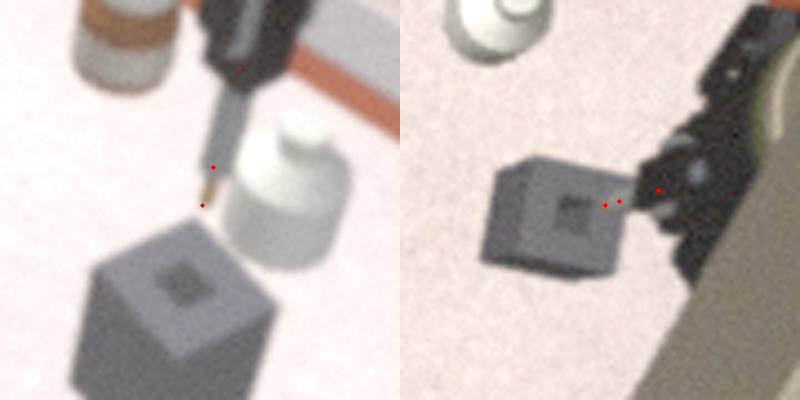

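Probe held straight, tip ~(363,249) in side crop coordinates, within 1.5 px of prediction, block hole empty. Moving to hover over the spot.

```bash
python3 plan.py 513 70.6 255 180 -20.05 10
```

```text
t 9.7 tcp [ 560.4 -310.7  235.6] [-180.    -0.   -11.7] F [-1.1 -0.  -1.2] gap 23.4
rows 7.694894493579359
total [ 0.066  0.346 -0.375] [-12.37 -36.38  -1.94]
call1 [ 0.041  0.216 -0.234] [ -7.71 -22.69  -1.21]
then [ 0.025  0.13  -0.141] [ -1.18 -14.41  -0.78]
```

Call:
apply_moves(targets="0 0 0 -0.5 -2 -4 0.5;0.02 0.1 -0.1 -3 -8 -4 0.5;0.03 0.15 -0.15 -5 -13 -4 0.5;0.04 0.2 -0.2 -6.5 -18 -4 0.5;0.041 0.216 -0.234 -7.71 -22.69 -3 0.5")

```text
time: 10.2
tool_pos: [531.9, -92.5, 269.8]
tcp_rot: [-179.1, -12.8, 1.7]
ft_force: [0.9, 0.8, -0.5]
finger_gap: 23.5
```

```bash
python3 plan.py 513 70.6 235 180 -20.05 10
```

```text
t 10.2 tcp [531.9 -92.5 269.8] [-179.1  -12.8    1.7] F [ 0.9  0.8 -0.5] gap 23.5
rows 3.3559252162892443
total [ 0.026  0.125 -0.14 ] [ -2.13 -16.31   3.33]
```

Call:
apply_moves(targets="0.026 0.125 -0.14 -2.13 -16.31 3.33 0.5;0.026 0.125 -0.14 -2.13 -16.31 3.33 0.5;0.026 0.125 -0.14 -2.13 -16.31 3.33 0.5;0.026 0.125 -0.14 -2.13 -16.31 3.33 0.5;0.026 0.125 -0.14 -2.13 -16.31 3.33 0.5")

```text
time: 10.7
tool_pos: [512.3, 72.2, 233.3]
tcp_rot: [-179.9, -19.7, 10.2]
ft_force: [0.2, -0.1, -1.3]
finger_gap: 23.2
```

```bash
python3 plan.py 519.8 71.8 194.7 180 -20.05 10
```

```text
t 10.7 tcp [512.3  72.2 233.3] [-179.9  -19.7   10.2] F [ 0.2 -0.1 -1.3] gap 23.2
rows 0.7863363673431868
total [-0.003  0.005  0.003] [-0.62  0.18  3.88]
```

Go to 20 mm above the spot along the normal, then look.

Call:
apply_moves(targets="0 0.005 0 -0.6 0.1 1.5 0.5;0 0.005 0 -0.6 0.1 2.5 0.5;0 0.005 0 -0.6 0.1 3.8 0.5;0 0.005 0 -0.6 0.1 3.8 0.5;0 0.005 0 -0.6 0.1 3.8 0.5")

```text
time: 11.2
tool_pos: [520.7, 69.3, 195.7]
tcp_rot: [-179.9, -20.0, 9.9]
ft_force: [-0.7, 0.9, -1.1]
finger_gap: 23.6
```

```bash
python3 look.py hov 21.2 0; python3 - <<'E'
from h import *
print(proj("side",[560,79,82.8]),proj("top",[560,79,82.8]))
E
```

```text
[520.7  69.3 195.7] [-179.91  -20.      9.91] [-0.7  0.9 -1.1] [-0.02  0.29 -0.03] 23.629788828984402
[[527.8  70.6 175.8]
 [546.3  73.9 124.1]
 [554.1  75.3 102.5]]
side [[146.2, 214.0], [161.0, 220.8], [166.7, 223.4]] [('tip_end', 0.55, array([242.5, 283. ])), ('spot', 0.6, array([168.7, 223.2])), ('probe', 0.75, array([149.3, 211.1]))]
crop origin 121 178 scale 4.444444444444445
top [[206.9, 219.7], [200.0, 220.7], [197.4, 221.0]] [('spot', 0.88, array([194. , 219.3])), ('spot', 0.47, array([140.2, 312.6])), ('probe', 0.44, array([206.1, 221.3]))]
crop origin 152 176 scale 4.444444444444445
[[171.54785122 224.67065755]] [[195.58854421 220.37187511]]
```

View pics/hov.png

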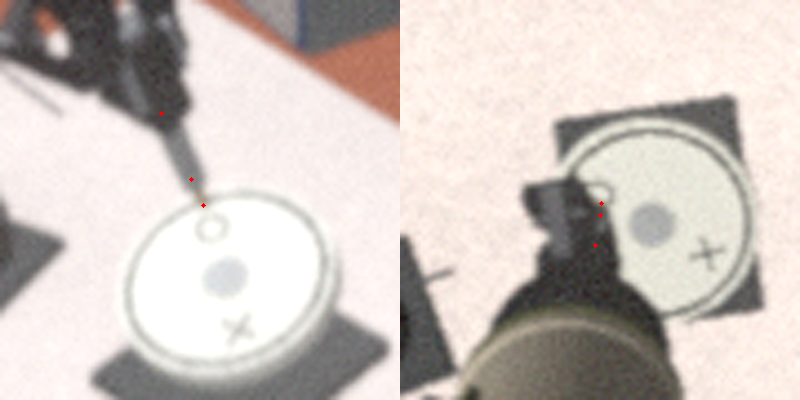

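```bash
python3 plan.py 529.5 73.4 170.4 180 -20.05 10
```

```text
t 11.6 tcp [520.8  69.8 196.5] [-179.9  -20.1   10. ] F [-0.  -0.6 -1.2] gap 23.4
rows 0.5546552250260965
total [-0.001 -0.001 -0.001] [-0.03 -0.2   2.77]
```

Call:
apply_moves(targets="0 0 0 -0.03 -0.25 0.8 0.5;0 0 0 -0.03 -0.25 1.3 0.5;0 0 0 -0.03 -0.25 1.6 0.5;0 0 0 -0.03 -0.25 1.6 0.5;0 0 0 -0.03 -0.25 1.6 0.5")

```text
time: 12.1
tool_pos: [525.3, 73.2, 180.7]
tcp_rot: [-179.9, -20.0, 10.0]
ft_force: [0.7, -0.2, -1.2]
finger_gap: 23.4
```

```bash
python3 look.py near 21.2 0; python3 plan.py 529.5 73.4 170.4 180 -20.05 10
```

```text
[525.3  73.2 180.7] [-179.92  -20.04    9.96] [ 0.7 -0.2 -1.2] [-0.05  0.23 -0.04] 23.44072593134559
[[532.4  74.5 160.8]
 [550.9  77.8 109.1]
 [558.7  79.2  87.5]]
side [[150.2, 215.0], [164.5, 221.5], [170.2, 224.1]] [('spot', 0.71, array([168.8, 226. ])), ('probe', 0.65, array([152. , 210.2])), ('probe', 0.63, array([169.1, 293.9]))]
crop origin 125 179 scale 4.444444444444445
top [[205.2, 218.7], [198.5, 219.7], [196.0, 220.1]] [('spot', 0.63, array([193.5, 218.1])), ('probe', 0.55, array([206.3, 218.9])), ('probe', 0.51, array([137.6, 312.2]))]
crop origin 150 175 scale 4.444444444444445
t 12.5 tcp [525.4  73.1 181.2] [-179.9  -20.1   10. ] F [-0.1  0.4 -0.9] gap 23.5
rows 0.23046819800611046
total [-0.001 -0.001 -0.001] [0.01 0.05 1.15]
```

View pics/near.png

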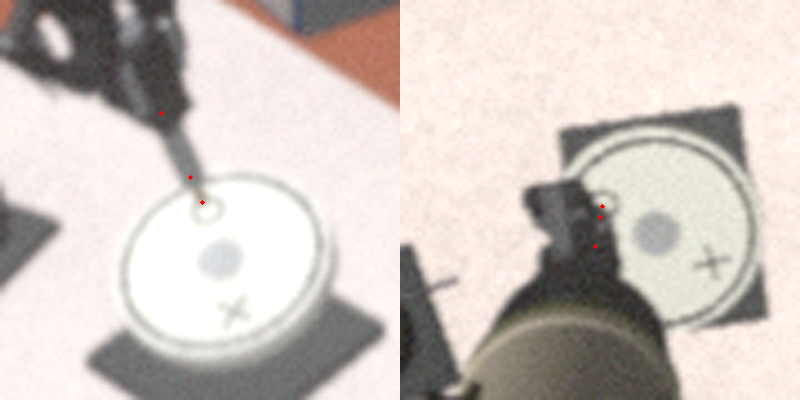

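Tip is just above the ring centre in both views (side tip (204,202) vs ring (208,210), heading there). Pressing gently.

Call:
apply_moves(targets="0 0 0 0.03 0 0.2 0.5;0 0 0 0.03 0 0.4 0.5;0 0 0 0.03 0 0.6 0.5;0 0 0 0.03 0 0.75 0.5;0 0 0 0.03 0 0.75 0.5")

```text
time: 13.0
tool_pos: [528.2, 73.7, 173.9]
tcp_rot: [-179.9, -20.1, 10.0]
ft_force: [-0.6, -0.4, 1.1]
finger_gap: 23.8
```

Call:
apply_moves(targets="0 0 0 0 0 0 0.5;0 0 0 0 0 0 0.5;0 0 0 0 0 0 0.5;0 0 0 0 0 0 0.5;0 0 0 0 0 0 0.5")

```text
time: 13.5
tool_pos: [528.1, 73.7, 174.1]
tcp_rot: [-179.9, -20.1, 10.0]
ft_force: [-1.7, -0.8, 0.3]
finger_gap: 23.3
```

Call:
apply_moves(targets="0 0 0 0 0 0.1 0.5;0 0 0 0 0 0.2 0.5;0 0 0 0 0 0.3 0.5;0 0 0 0 0 0.38 0.5;0 0 0 0 0 0.38 0.5")

```text
time: 14.0
tool_pos: [529.5, 73.9, 170.5]
tcp_rot: [-179.9, -20.1, 10.0]
ft_force: [-1.6, -0.8, 1.8]
finger_gap: 23.6
```

Call:
apply_moves(targets="0 0 0 0 0 0 0.5;0 0 0 0 0 0 0.5;0 0 0 0 0 0 0.5;0 0 0 0 0 0 0.5;0 0 0 0 0 0 0.5")

```text
time: 14.5
tool_pos: [529.5, 73.9, 170.5]
tcp_rot: [-179.9, -20.1, 10.0]
ft_force: [-1.2, 0.6, 1.7]
finger_gap: 23.1
```

```bash
python3 look.py fin 21.2 0; python3 - <<'E'
from bench import *
import numpy as np
n=np.array([-.338,-.06,.939])
f=[]
for i in range(10): snapshot("top"); f.append(sense()['ft_force'])
f=np.mean(f,0)-[0,0,-1.15]; print(f,f@n)
E
```

```text
[529.5  73.9 170.5] [-179.93  -20.07    9.96] [-1.2  0.6  1.7] [-0.05  0.29  0.04] 23.109231597500596
[[536.6  75.2 150.6]
 [555.2  78.5  99. ]
 [563.   79.9  77.4]]
side [[153.0, 216.5], [167.1, 223.0], [172.6, 225.5]] [('spot', 0.89, array([171.8, 226.3])), ('probe', 0.66, array([153.8, 214.2]))]
crop origin 127 180 scale 4.444444444444445
top [[203.5, 218.9], [197.0, 219.8], [194.6, 220.2]] [('spot', 0.93, array([193.5, 217.8])), ('spot', 0.72, array([204. , 230.4])), ('probe', 0.56, array([205.1, 221.5]))]
crop origin 149 175 scale 4.444444444444445
[-1.14738312 -0.04650866  2.80033566] 3.0201212032545564
```

View pics/fin.png

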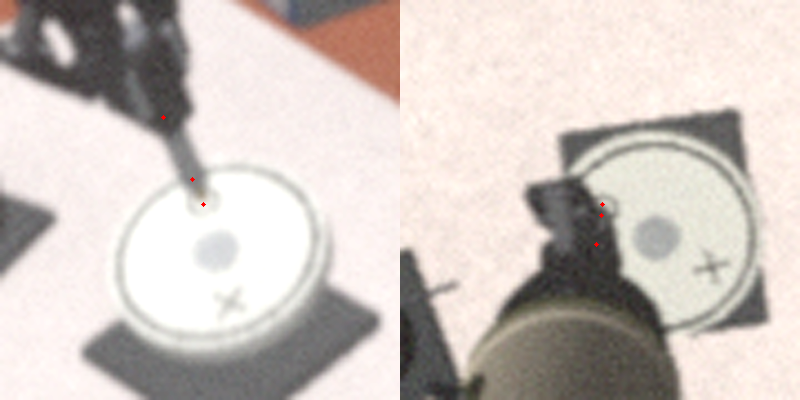

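```bash
python3 -c "
from bench import *
print(hand_in()); print(sense()['time'])"
```

```text
the job is handed in; nothing more can be done
None
the job is handed in; nothing more can be done
```

I did both steps and handed the job in at about 15–16 s of the 51 s allowed. `hand_in()` reports no verdict, so what follows is from my own last checks.

- **Duster cap:** I pushed it with closed fingers until the force rose to 19 N with no further travel, so it was at its stop. I then released it. I never took a close look to confirm it had sprung back up; after release the network's cap positions were within a few pixels of the first picture.
- **Probe:** I lifted it clear of its block and confirmed in the pictures that the hole was empty and the probe hung straight. I then tilted it to the disc's normal: 20° tilt, low side at azimuth about 190°.
- **Final pose:** Both views show the tip inside the ringed mark, within about 2–3 mm of its centre. The push along the normal averages 3.0 N, which means the tip is in by about 4.5 mm by force and about 6 mm by geometry. The aim was 6 mm of 12, and both figures are well within limits.
- **Disc and bystanders:** The disc shows no visible rotation in the last pictures. I did not re-measure the bystanders, but no unexpected contact force appeared at any call.

Some measurements disagreed:
- The side camera was off by about 1–2 px.
- The low-side azimuth came out at 193.6° from the disc marks and 187° from the stand's edges. I used 190°, so the axis should be off by no more than about 2°.

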